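# Pin the breaker panel's hasp shut

## Task

The breaker panel on the bench must be locked off so that nobody can reach the breakers: shut its door flat, fold the hasp down fully over the staple, and push the red-handled locking pin sideways through the staple's loop until the handle's shoulder comes up against the staple. Let go of the pin and leave the other things on the bench where they are.

Things in the scene. Friction and masses are not known exactly. Their poses are not given: they have to be found in the camera images.
- panel: Grey steel breaker panel fixed on the bench, face up. Trim 240 (panel x) x 300 mm (y), top face 100 mm above the bench. Origin: centre of its underside. x runs from the hasp side to the door's hinge side, y along that hinge, z up. Door opening: x -40 to +85, y -95 to +95 mm. The staple, an upright U of 6 mm yellow wire, stands on the trim at x = -82 mm, y = 0, its top 31.5 mm above the trim.
- panel_door (a joint): Angle of the panel's door (rad): 0 = shut, flush with the trim; grows to 1.2 as its free (-x) edge rises. 125 x 190 mm, hinged along panel x = +85 mm at the trim's top face. Stiff hinge (0.38 N m friction): stays where it is left; 2 to 4 N down near the free edge shuts it.
- door_push (a point): A bare spot on the door's upper face, 85 mm from the door's hinge and 60 mm to the +y side of the hasp: a good place to press the door shut. Axes as the door's.
- hasp_leaf (a joint): Angle of the hasp's leaf (rad), relative to the door: 0 = folded down flat over the staple (points to panel -x), 1.57 = standing straight up from the door, up to 2.7 = folded back over the door (points to +x). Stiff hinge (0.05 N m friction): it stays where it is left; 1 to 3 N moves it.
- hasp_hinge (a point): Middle of the hasp leaf's hinge, which is parallel to panel y and screwed on the door near its free edge; with the door shut it lies at panel x = -30 mm, y = 0, 4 mm above the trim. The fixed wing of the hasp, 2 mm thick, lies on the door from here to 35 mm farther towards +x.
- hasp_end (a point): Middle of the free end of the hasp's yellow-zinc plated leaf: 78 mm long from its hinge, 38 wide, 3 thick; solid for the first 35 mm, then a slot 34 mm long, 10 mm wide (35 to 69 mm from the hinge) through which the staple comes up when the leaf is down. Folded down, its upper face is 5.5 mm above the trim.
- staple_eye (a point): Centre of the staple's loop above the folded-down leaf, 16.5 mm above the trim. The loop's opening runs along panel y (pin can enter from either side); between the legs it is 14 mm wide along panel x, and 20 mm high from the leaf's upper face to the round crown. Held at this height the pin's handle passes 3 mm over the leaf. Axes as the panel's.
- pin_grip (a point): Centre of the locking pin's red square handle, 45 mm long (pin x), 20 mm wide and 16 mm high, 8 mm above the bench at the start. The pin weighs about 60 g and lies level. Pin x points along the shank to its nose, z up. Squeeze the handle across pin y.
- pin_shoulder (a point): Centre of the front face of the pin's handle (the shoulder), 22.5 mm along pin x from the handle's centre, where the steel shank starts. The shank is 8 mm in diameter and 50 mm long. The handle does not fit through the loop.
- pin_nose (a point): Tip of the pin's shank, tapered over the last 6 mm, 72.5 mm along pin x from the handle's centre.
- screwdriver: Bystander: screwdriver with a green handle, 170 mm long, lying on the bench. Leave it alone.
- outlet_box: Bystander: open square metal outlet box, 100 x 100 x 53 mm, standing on the bench. Origin: centre of its underside. Leave it alone.
- lampholder: Bystander: round white porcelain lampholder, 114 mm in diameter, 54 mm high, standing on the bench. Origin: centre of its underside. Leave it alone.
Mind the look-alikes: they are no part of the job. Of the things like the part that bears pin_grip, leave any that is black or pink; of the rest the smaller one is meant.

How it is judged (in metres and radians):
On the way:
1. the door is shut and the hasp lies folded down over the staple (value of joint panel_door below 0.04 rad and value of joint hasp_leaf below 0.08 rad), for 0.2 s.
At the end, for the whole second after the job is handed in: Door shut (within 0.04 rad) and hasp down over the staple (0.08 rad); the pin's shank right through the loop, along it within 0.35 rad, shoulder centre within 14 mm of the loop's centre (about 3 to 7 mm when home), nose over 35 mm from it; all this stays so after the pin is let go (all of step 1 and distance between pin_shoulder and staple_eye below 0.014 m and angle between the x axis of pin_grip and the y axis of panel, either way round below 0.35 rad and distance between pin_nose and staple_eye above 0.035 m); the robot touches nothing.
It fails at once if the screwdriver, the outlet box or the lampholder is moved by more than 30 mm (distance of any of screwdriver, outlet_box, lampholder from where it was at the start of the episode above 0.03 m).
It also fails if it takes over 64 s, if anything falls off the work surface, if the arm or the gripper's body presses on something with over 40 N, if the wrist force passes 120 N, or if a joint passes its speed limit or range.

## Robot

A 7-joint arm with a two-finger parallel gripper is mounted at the origin on the work surface. World frame = base frame: x ahead of the robot, y to its left, z up, the work surface at z = 0. Lengths are in mm, angles in rad, forces in N, time in s.
With the tool pointing down it reaches from about 425 to 975 mm from the base axis. Payload 16.7 kg.
Tool frame: the origin (TCP) lies midway between the tips of the shut fingers; the grasp point (between the pads) lies 19 mm behind it; z points along the fingers, y is the direction in which the jaws open and shut (so a half turn about z gives the same grasp; the last joint's range is limited). The gripper opens to 85 mm and grips with 20 to 120 N. Pads are 22 mm wide; open, the fingers measure 114 mm over their backs; the gripper's body (76 mm by 85 mm) begins 54 mm behind the grasp point. The pads swing forward as they close: fully open they stand 13 mm farther back than shut.
Start: joints at [0.962, 0.426, 0.074, 1.606, -0.034, 1.111, -0.067], TCP at [299.509, -604.873, 231.302] pointing down, gripper open.
Joint ranges: [-2.85, 2.85], [-0.5, 2.14], [-1.23, 1.37], [0.21, 2.46], [-1.02, 4.16], [0.16, 2.05], [-2.73, 2.73]. Speed limits (rad/s): [1.89, 1.89, 2.39, 2.39, 3.01, 3.01, 3.01].

## Interface

Orientations are given as a 3x3 rotation matrix whose columns are the frame's x, y, z axes.
In Python, from cell import ctrl, sense, vision, nets gives the robot as it stands. The module is installed in compiled form; this text tells all that it offers. Calls block until the motion is done:
- ctrl.movep(position, orientation): joint-space move of the TCP to a pose.
- ctrl.move_linear(position, attitude=None, vel=150): straight line of the TCP; attitude=None keeps the orientation; vel is the mean speed in mm/s.
- ctrl.move_joints(angles): joint-space move.
- ctrl.move_gripper(opening): opening from 0.0 (shut) to 1.0 (fully open); the grip force is fixed at half the most; returns when the fingers have stopped.
- ctrl.wait(seconds).
- ctrl.solve_ik(position, orientation): joint angles nearest the present ones, or None.
- sense(): the state.
- vision.grab_frame(name): name is "scene" or "top" or "wrist"; returns a dict with "img" (420x560x3 uint8, red, green, blue), "fx", "fy", "cx", "cy" (pixels), "rvec" (rotation vector, rad) and "tvec" (3), from world to camera coordinates, as OpenCV has them. Camera axes: x right, y down, z forward; pixel columns grow to the right and rows downward; lengths in mm; the calibration is good to about 2 mm. A picture is of the moment at which its call begins. There is no depth.
A pose or a line that the arm cannot do raises ctrl.MotionError and nothing moves.
- ctrl.sign_off(): hands the job in, once; it reports no verdict.
Trained networks look in the newest picture that a camera, given by its name, has taken for a name from the list of things; names that differ only in an ending like _2 or _b are one class to them, and where a whole thing is asked for, a point or a joint stands for the part that bears it (a point fixed in the world has none). Each returns a list of dicts, best first, with "confidence" (0 to 1); they miss things now and then, are a little off and sometimes report something else, mostly with a low value. They report only what shows in the picture. A call takes as long as a camera call. They do not tell look-alikes from the thing itself.
- nets.spot_in(target, camera): "centre" ([x, y, z] in mm, in world coordinates, good to about 4 mm: the middle of the surface that is visible of it).
The state is a dict: "time": time; "joint_positions": joint angles; "qd": joint speeds; "effort": joint torques, N m; "eef_pos": TCP position; "orientation": TCP orientation; "force": force on the tool from outside, world axes, zero at the start; "ft_torque": the same for the moment, N m; "width": opening from 0.0 (shut) to 1.0 (fully open).
Only numpy, scipy, OpenCV 4.12 (cv2) and the standard library are available. Lean on these libraries where they do the work, as an engineer would, in place of code of your own. Each camera call takes 0.05 s, during which the arm holds its last target.

## Working session

There is one attempt and no reset: what is moved stays moved. The work goes in short steps, each a Python script; the robot and the scene stay as the last script left them, time stands still between calls to the robot, and variables do not carry over. Pictures are saved under pics/ and viewed, and the job is handed in when it is done.

```bash
mkdir -p pics; ls
cat > h.py <<'E'
from cell import ctrl, sense, vision, nets
import numpy as np, cv2
def snap(cam,fn):
    f=vision.grab_frame(cam); cv2.imwrite('pics/'+fn,f['img'][:,:,::-1]); return f
def proj(f,p):
    K=np.array([[f['fx'],0,f['cx']],[0,f['fy'],f['cy']],[0,0,1.]])
    return cv2.projectPoints(np.array(p,float).reshape(-1,3),np.array(f['rvec'],float),np.array(f['tvec'],float),K,None)[0].reshape(-1,2)
def ray(f,u,v,z):
    R=cv2.Rodrigues(np.array(f['rvec'],float))[0]; t=np.array(f['tvec'],float)
    c=-R.T@t; d=R.T@np.array([(u-f['cx'])/f['fx'],(v-f['cy'])/f['fy'],1.])
    return c+d*(z-c[2])/d[2]
E
python3 - <<'E'
from h import *
np.set_printoptions(precision=1,suppress=True)
for c in ['scene','top']:
    snap(c,c+'0.png')
    for n in ['panel','pin_grip','pin_nose','pin_shoulder','hasp_hinge','hasp_end','staple_eye','door_push','panel_door','outlet_box','lampholder','screwdriver']:
        print(c,n,[(np.array(d['centre']),round(d['confidence'],2)) for d in nets.spot_in(n,c)])
print(sense())
E
```

```text
pics
scene panel [(array([651.8,  37. ,  99.7]), 0.6)]
scene pin_grip [(array([332.4, 481.4,  17.6]), 0.61), (array([504.7, 496.6,  18.7]), 0.56)]
scene pin_nose [(array([507.9, 497.6,  20.7]), 0.68), (array([445.9, 263.1,  17.2]), 0.58), (array([337.6, 479.8,  15.2]), 0.55), (array([442.4, 379.3,  16.6]), 0.45)]
scene pin_shoulder [(array([510.6, 497.4,  17.9]), 0.61), (array([336.4, 479.1,  20.8]), 0.57), (array([446. , 259.9,  19.1]), 0.55), (array([442.2, 385.5,  16.7]), 0.47), (array([638.2,  31.3, 118.7]), 0.4)]
scene hasp_hinge []
scene hasp_end []
scene staple_eye []
scene door_push [(array([638. ,  31.9, 121.2]), 0.68)]
scene panel_door [(array([638.1,  33.6, 119.8]), 0.69), (array([441.4, 380.7,  19.1]), 0.37)]
scene outlet_box [(array([ 693.4, -344.4,   23.9]), 0.81), (array([438.7, 381. ,  14. ]), 0.31)]
scene lampholder [(array([701.3, 311.1,  22.8]), 0.97), (array([ 691. , -344.3,   24.4]), 0.24)]
scene screwdriver [(array([ 500. , -421.8,   22. ]), 0.49)]
top panel [(array([606.6,  33.8, 102.3]), 0.74)]
top pin_grip [(array([499.5, 499.1,  25.1]), 0.76), (array([441.4,
[... 697 characters left out ...]
oor [(array([627.9,  32.9, 124.6]), 0.7)]
top outlet_box [(array([ 699.9, -336.6,    2.2]), 0.85)]
top lampholder [(array([674.8, 316.9,  21.8]), 0.62), (array([ 697.9, -335.9,    1. ]), 0.32)]
top screwdriver [(array([ 498. , -430.1,   21. ]), 0.56)]
{'time': 1.3, 'joint_positions': array([ 1. ,  0.4,  0.1,  1.6, -0. ,  1.1, -0.1]), 'qd': array([-0.,  0., -0.,  0., -0., -0., -0.]), 'effort': array([  0. , -95. ,   3.8, -46.4,   0. ,   0. ,  -0. ]), 'eef_pos': array([ 299.5, -604.8,  231.3]), 'orientation': array([[ 0.9,  0.4,  0. ],
       [ 0.4, -0.9,  0. ],
       [ 0. , -0. , -1. ]]), 'force': array([ 0.8, -0.2, -0.7]), 'ft_torque': array([-0. ,  0. , -0.1]), 'width': 1.0021760177459271}
```

View pics/scene0.png

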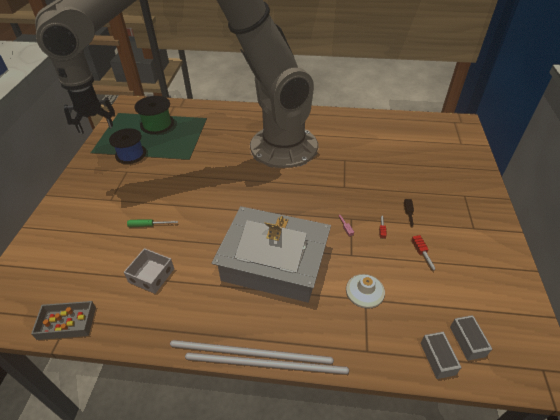

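View pics/top0.png

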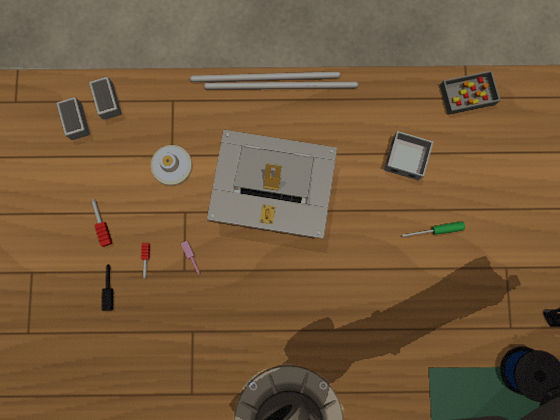

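The top view shows the panel at about (272,185) with its door slightly open, the staple at (268,214) and the hasp folded back at (272,176). The small red pin is at (145,260) with its handle towards +x. The larger red one is at (101,225), and the black and pink ones are the other look-alikes.

Run:
```python
import cv2
a=cv2.imread('pics/top0.png'); 
cv2.imwrite('pics/z1.png',cv2.resize(a[120:245,200:345],None,fx=5,fy=4.7,interpolation=cv2.INTER_CUBIC))
cv2.imwrite('pics/z2.png',cv2.resize(a[230:290,110:200],None,fx=8,fy=8,interpolation=cv2.INTER_CUBIC))
b=cv2.imread('pics/scene0.png')
cv2.imwrite('pics/z3.png',cv2.resize(b[200:300,210:340],None,fx=6,fy=6,interpolation=cv2.INTER_CUBIC))
from h import *
for c in ['top','scene']:
    f=vision.grab_frame(c); print(c,f['fx'],f['cx'],f['cy'],f['rvec'],f['tvec'])
```

```text
top 504.04805712941703 279.80062608640804 214.71923193290223 [ 2.13611674 -2.15986939  0.15964913] [  22.40972355  534.90994294 1304.87780932]
scene 412.96977253779454 278.5202088048715 212.39578000594514 [ 1.68534669  1.88673894 -0.77142274] [  19.12263564 -275.06727469 1726.36108517]
```

View pics/z1.png

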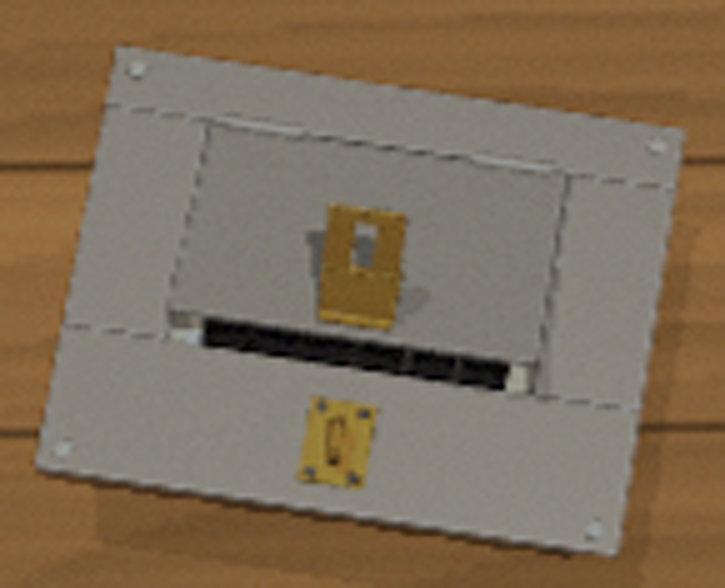

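View pics/z2.png

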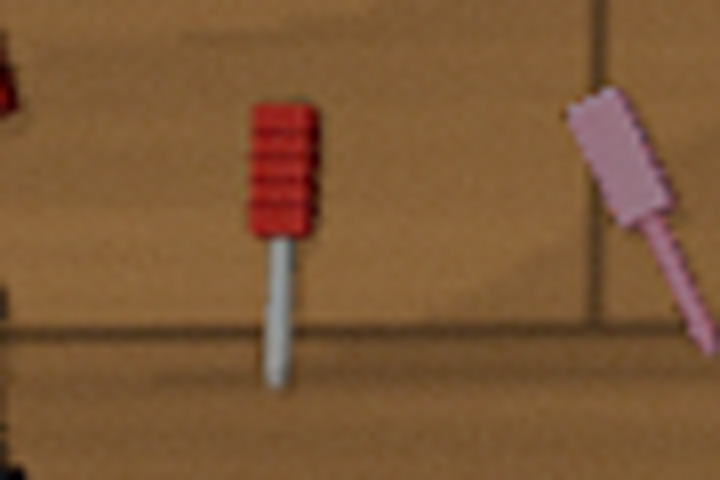

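View pics/z3.png

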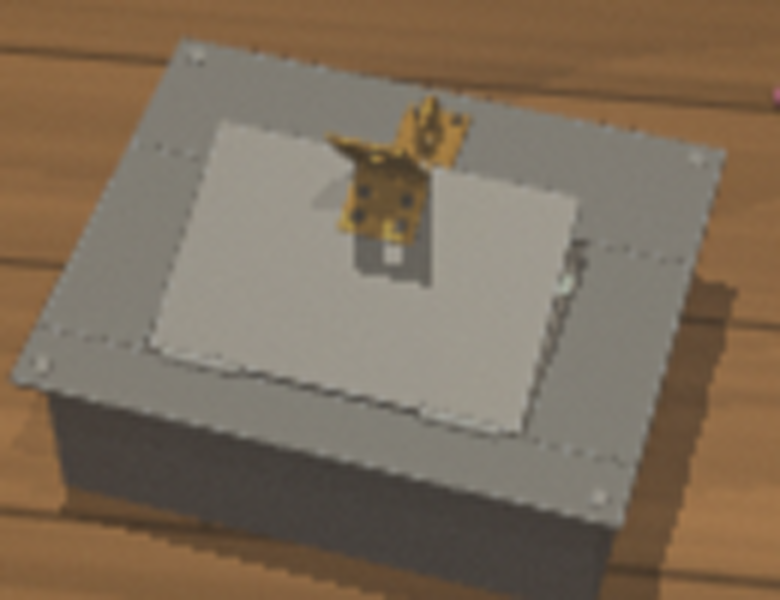

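```bash
cat > fit.py <<'E'
from h import *
from scipy.optimize import least_squares
np.set_printoptions(precision=3,suppress=True)
ft=vision.grab_frame('top'); fs=vision.grab_frame('scene')
zt=lambda u,v:((u+.5)/5-.5+200,(v+.5)/4.7-.5+120)
zs=lambda u,v:((u+.5)/6-.5+210,(v+.5)/6-.5+200)
def door(r,y,h,a): # r from hinge toward free edge, h normal
    return [85-r*np.cos(a)+h*np.sin(a), y, 100+r*np.sin(a)+h*np.cos(a)]
def leaf(r,y,a,b):
    p=np.array(door(115,y,4,a)); t=a+0
    # leaf direction: b=0 -> along door toward free edge (cos), b grows -> up
    d=np.array([-np.cos(a-0),0,np.sin(a)]); n=np.array([np.sin(a),0,np.cos(a)])
    return list(p+r*(d*np.cos(b)+n*np.sin(b)))
def W(p,q):
    c,s=np.cos(p[2]),np.sin(p[2]); q=np.array(q)
    return np.array([[c,-s,0],[s,c,0],[0,0,1]])@q.T+np.array([[p[0]],[p[1]],[0]])
def model(p):
    a,b=p[3],p[4]
    P=[[120,150,100],[120,-150,100],[-120,-150,100],[-120,150,100]]
    T=P+[[-82,0,100]]+[door(125,95,0,a),door(125,-95,0,a),leaf(78,19,a,b),leaf(78,-19,a,b)]
    S=[P[2],P[3],P[0],P[1]]+[door(125,-95,0,a),door(125,95,0,a)]
    return T,S
oT=np.array([zt(*q) for q in [(117,46),(684,130),(617,555),(38,470),(338,443),(172,312),(533,362),(332,205),(407,213)]])
oS=np.array([zs(*q) for q in [(185,40),(725,152),(622,525),(12,385),(222,122),(578,197)]])
def res(p):
    T,S=model(p)
    return np.r_[(proj(ft,W(p,T).T)-oT).ravel(),(proj(fs,W(p,S).T)-oS).ravel()]
r=least_squares(res,[620,34,-0.15,0.3,2.0],loss='soft_l1')
print(r.x); print(res(r.x).reshape(-1,2))
p=r.x
for n,q in dict(eye=[-82,0,116.5],hinge=leaf(0,0,p[3],p[4]),end=leaf(78,0,p[3],p[4]),push=door(85,60,0,p[3]),free=door(125,0,0,p[3])).items(): print(n,W(p,[q]).ravel())
zp=lambda u,v:((u+.5)/8-.5+110,(v+.5)/8-.5+230)
print('pin')
for n,(u,v,z) in dict(h_tl=(253,103,16),h_tr=(312,103,16),h_bl=(250,232,16),h_br=(310,236,16),nose=(277,386,8),sh=(282,238,8)).items():
    print(n,ray(ft,*zp(u,v),z))
E
python3 fit.py
```

```text
[608.613  35.597  -0.167   0.367   1.802]
[[-0.499  0.243]
 [ 0.077 -0.216]
 [ 0.27   0.397]
 [-0.902  0.185]
 [-0.168  0.39 ]
 [-2.073 -0.166]
 [ 1.713  0.969]
 [-0.884 -0.46 ]
 [ 0.033  0.286]
 [-1.165  0.347]
 [-0.199  0.252]
 [-0.376  1.072]
 [-1.076  0.118]
 [-1.338 -0.229]
 [ 0.964  0.231]]
eye [527.754  49.228 116.5  ]
hinge [587.989  39.074 144.978]
end [631.308  31.772 209.43 ]
push [624.162  93.823 130.484]
free [577.369  40.864 144.83 ]
pin
h_tl [467.202 389.744  16.   ]
h_tr [466.984 369.94   16.   ]
h_bl [423.951 389.52   16.   ]
h_br [422.393 369.438  16.   ]
nose [372.907 381.203   8.   ]
sh [422.305 380.881   8.   ]
```

```bash
cat >> h.py <<'E'
PX,PY,PA=608.6,35.6,-0.167
def pw(x,y,z):
    c,s=np.cos(PA),np.sin(PA); return np.array([PX+c*x-s*y,PY+s*x+c*y,z])
def Rz(f):
    c,s=np.cos(f),np.sin(f); return np.array([[c,s,0],[s,-c,0],[0,0,-1.]])
def press(p,zmin,lim,step=1.0):
    p=np.array(p,float); F0=sense()['force'][2]
    while p[2]>zmin:
        p[2]-=step; ctrl.move_linear(p,vel=40)
        s=sense(); F=s['force'][2]-F0
        if F>lim: break
    print('press end',p[2],s['eef_pos'],F,s['time'])
    return p
E
python3 - <<'E'
from h import *
np.set_printoptions(precision=2,suppress=True)
ctrl.move_gripper(0.0)
ctrl.movep(pw(2,72,165),Rz(PA))
print(sense()['time'],sense()['force'],sense()['eef_pos'])
ctrl.move_linear(pw(0,72,125),vel=80)
print(sense()['force'])
ctrl.move_linear(pw(-5,72,103),vel=60)
print(sense()['force'])
F0=0
p=press(pw(-5,72,103),96,8)
snap('top','t1.png')
ctrl.move_linear(pw(-5,72,190),vel=150)
snap('scene','s1.png')
print(sense()['time'],sense()['force'])
E
python3 -c "
import cv2
a=cv2.imread('pics/t1.png');b=cv2.imread('pics/s1.png')
cv2.imwrite('pics/z4.png',cv2.hconcat([cv2.resize(a[120:245,200:345],(400,345)),cv2.resize(b[190:300,210:340],(400,345))]))"
```

```text
5.0333 [-0.15 -0.28 -0.44] [622.75 105.32 164.99]
[1.12 0.27 0.67]
[ 0.56  0.23 -0.15]
press end 99.0 [615.89 107.57 100.01] 16.97685247318737 7.2083
8.0667 [ 0.24  0.48 -0.11]
```

View pics/z4.png

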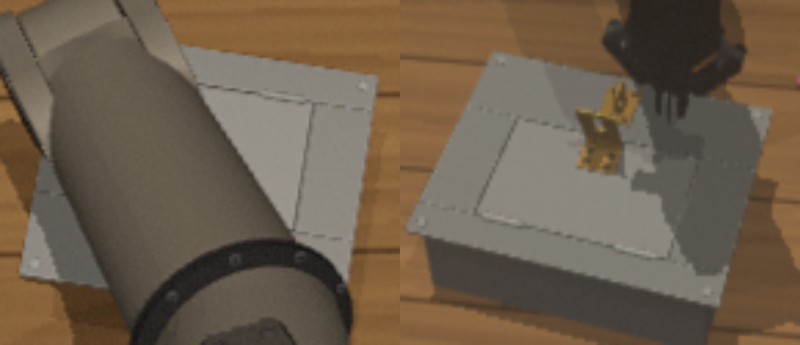

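The door sits flush and the hasp leaf still stands up. Next I'll fold the leaf.

```bash
python3 - <<'E'
from h import *
np.set_printoptions(precision=2,suppress=True)
ctrl.move_linear(pw(30,0,190),vel=200)
for q in [(30,0,148),(-28,0,148),(-45,0,144),(-50,0,128),(-50,0,112)]:
    ctrl.move_linear(pw(*q),vel=90); print(q,sense()['force'])
press(pw(-50,0,112),101,8,1.5)
ctrl.move_linear(pw(-50,0,150),vel=150)
ctrl.move_gripper(1.0)
ctrl.movep([449,381,90],Rz(-0.015))
ft=snap('top','t2.png'); fs=snap('scene','s2.png'); snap('wrist','w2.png')
print(sense()['time'],sense()['force'],sense()['joint_positions'])
E
python3 -c "
import cv2
a=cv2.imread('pics/t2.png');b=cv2.imread('pics/s2.png')
cv2.imwrite('pics/z5.png',cv2.hconcat([cv2.resize(a[120:245,200:345],(400,345)),cv2.resize(b[190:300,210:340],(400,345))]))"
```

```text
(30, 0, 148) [ 0.54  1.2  -0.1 ]
(-28, 0, 148) [-0.19 -0.03 -0.06]
(-45, 0, 144) [0.2  0.85 0.66]
(-50, 0, 128) [-0.65 -0.28  0.4 ]
(-50, 0, 112) [-0.45 -0.88  0.51]
press end 104.5 [559.43  43.94 105.31] 15.691027418940923 12.275
15.0083 [ 0.3  -0.04  0.43] [-0.46  0.49 -0.44  1.9   0.28  0.82 -2.64]
```

View pics/z5.png

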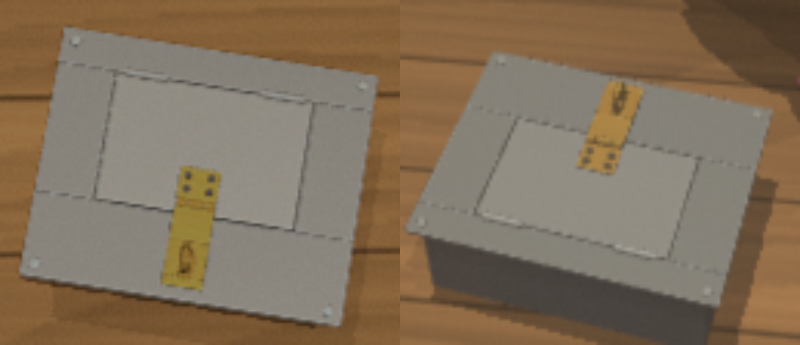

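View pics/w2.png

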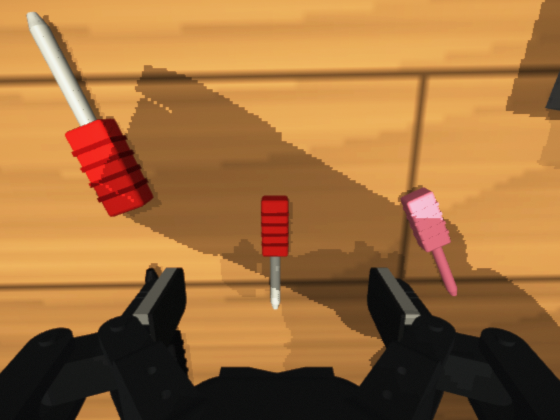

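Run:
```python
from h import *
np.set_printoptions(precision=2,suppress=True)
f=vision.grab_frame('wrist')
a=cv2.imread('pics/w2.png'); cv2.imwrite('pics/z6.png',cv2.resize(a[180:320,230:320],None,fx=4,fy=4,interpolation=cv2.INTER_CUBIC))
hsv=cv2.cvtColor(a,cv2.COLOR_BGR2HSV); 
m=(((hsv[...,0]<8)|(hsv[...,0]>172))&(hsv[...,1]>150)).astype(np.uint8); m[:, :230]=0; m[:,320:]=0; m[:180]=0;m[300:]=0
v,u=np.nonzero(m); print(u.min(),u.max(),v.min(),v.max())
for u0,v0,z in [(262,197,16),(288,197,16),(262,256,16),(289,256,16),(275,306,8),(275.5,258,8)]: print(ray(f,u0,v0,z))
for phi,q in [(1.403,(-82,120,116.5)),(1.403,(-82,30,116.5)),(-1.738,(-82,-120,116.5)),(-1.738,(-82,-30,116.5)),(-0.015,None)]:
    print(phi,q,ctrl.solve_ik(pw(*q) if q else [449,381,10],Rz(phi)))
    if not q: print(ctrl.solve_ik([449,381,10],Rz(phi+np.pi)))
```

```text
261 288 196 256
[470.03 389.45  16.  ]
[469.68 370.84  16.  ]
[423.56 390.96  16.  ]
[423.17 370.42  16.  ]
[373.65 382.08   8.  ]
[417.72 380.81   8.  ]
1.403 (-82, 120, 116.5) [ 0.18  0.49 -0.74  1.9   0.42  0.9  -0.94]
1.403 (-82, 30, 116.5) [ 0.33  0.44 -0.73  1.98  0.38  0.86 -0.77]
-1.738 (-82, -120, 116.5) [-0.79  0.5   1.03  2.11 -0.59  0.84 -2.71]
-1.738 (-82, -30, 116.5) [-1.04  0.66  1.21  2.09 -0.78  0.95 -2.7 ]
-0.015 None [-0.52  0.6  -0.38  1.93  0.34  0.67 -2.69]
[-0.04  0.86 -1.08  1.91  0.93  0.98  0.  ]
```

View pics/z6.png

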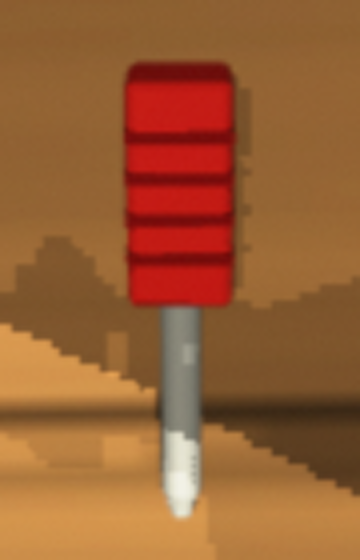

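The handle centre is at about (445.5,380.4), and the top and wrist views agree. Grasping the pin now.

```bash
python3 - <<'E'
from h import *
np.set_printoptions(precision=2,suppress=True)
ctrl.move_linear([449.5,380.5,2],vel=120)
print(sense()['force'])
ctrl.move_gripper(0.0)
s=sense(); print(s['width'],s['force'],s['eef_pos'])
ctrl.move_linear([449.5,380.5,150],vel=200)
# grip point 26.5mm behind shoulder; nose 76.5 ahead
ctrl.movep(pw(-82,76.5+25,150),Rz(1.403))
ctrl.move_linear(pw(-82,76.5+15,110.5),vel=120)
for c in ['top','scene','wrist']: snap(c,c[0]+'3.png')
print(sense()['time'],sense()['width'],sense()['eef_pos'],sense()['force'])
E
python3 -c "
import cv2
a=cv2.imread('pics/t3.png');b=cv2.imread('pics/s3.png')
cv2.imwrite('pics/z7.png',cv2.hconcat([cv2.resize(a[170:250,220:310],(400,356),interpolation=2),cv2.resize(b[190:270,240:330],(400,356),interpolation=2)]))"
```

```text
[ 0.58 -0.42  0.18]
0.2177916614725335 [-0.72 -1.53  6.77] [449.63 380.61   2.43]
19.7083 0.21583013284091734 [543.42 139.98 111.31] [-0.64 -0.01 -0.31]
```

View pics/z7.png

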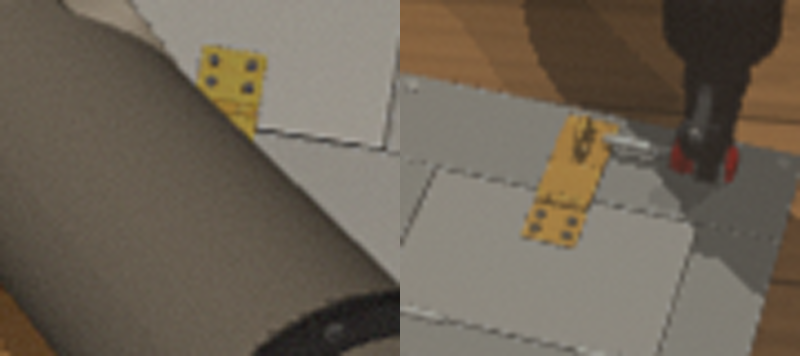

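View pics/w3.png

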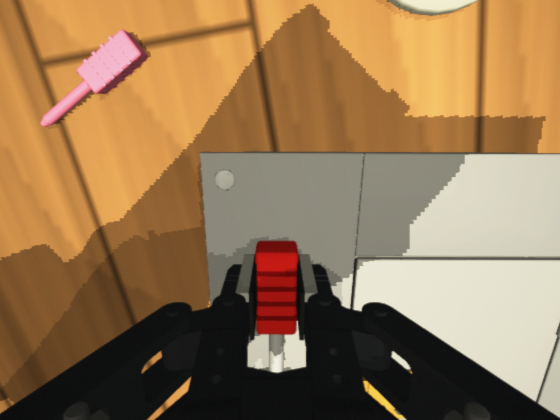

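The pin is held straight and level, its nose near scene crop (605,140) and the staple at (583,140). The arm hides the staple in the top view, so I'll check the alignment with the wrist and scene views.

Run:
```python
from h import *
np.set_printoptions(precision=2,suppress=True)
f=vision.grab_frame('wrist'); fs=vision.grab_frame('scene')
def inv(p):
    c,s=np.cos(PA),np.sin(PA); d=p[:2]-np.array([PX,PY]); return c*d[0]+s*d[1],-s*d[0]+c*d[1]
for u,v,z in [(200,153,100),(362,153,100),(559,154,100),(356,258,100),(350,365,100),(258,241,124.5),(296,241,124.5),(258,332,124.5),(297,332,124.5),(277,372,116.5)]:
    print(u,v,np.array(inv(ray(f,u,v,z))))
s=sense(); e=s['eef_pos']; print('tcp',inv(e))
up=116.5+.8
P=[pw(-82,0,131.5),pw(-82,-3,102),pw(-92,0,108),pw(-72,0,108)]+[np.r_[pw(-82,y,0)[:2],up] for y in (15,65)]
q=proj(fs,P); print(q)
b=cv2.imread('pics/s3.png'); k=9
z=cv2.resize(b[200:245,265:330],None,fx=12,fy=12,interpolation=cv2.INTER_CUBIC)
for u,v in q: cv2.circle(z,(int((u-265+.5)*12),int((v-200+.5)*12)),4,(255,0,0),1)
cv2.imwrite('pics/z8.png',z)
```

```text
200 153 [-117.08  149.71]
362 153 [-38.05 149.53]
559 154 [ 58.47 148.82]
356 258 [-36.73  92.93]
350 365 [-34.96  20.51]
258 241 [-88.23 113.72]
296 241 [-71.19 113.66]
258 332 [-89.19  64.8 ]
297 332 [-69.85  64.72]
277 372 [-79.77  31.83]
tcp (np.float64(-81.68385410666644), np.float64(91.85096031206493))
[[280.32 217.24]
 [279.45 223.55]
 [281.26 220.17]
 [279.47 224.74]
 [285.03 221.37]
 [300.81 224.63]]
```

View pics/z8.png

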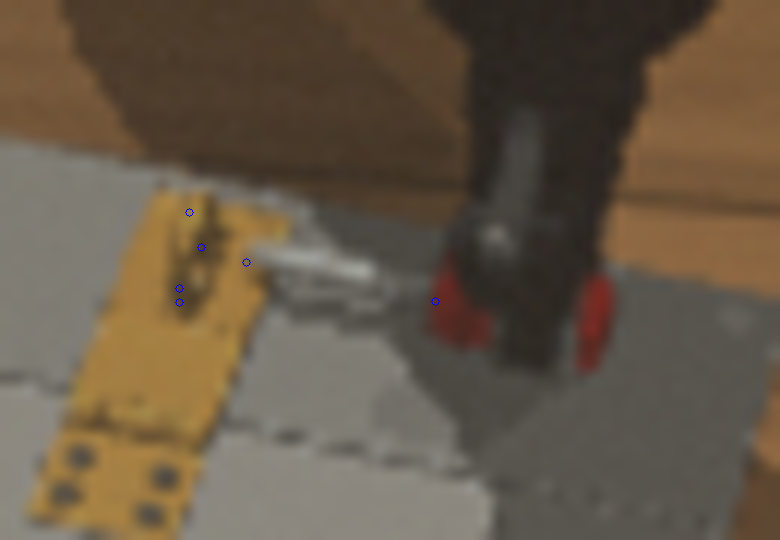

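Run:
```python
from h import *
np.set_printoptions(precision=2,suppress=True)
F0=sense()['force'].copy(); ey=np.array([-np.sin(PA),np.cos(PA),0])
ys=[84,78,74,70,66,60,54,48,42,38,35,33,32,31,30,29,28,27,26,25,24]
for y in ys:
    ctrl.move_linear(pw(-82,y,110.2),vel=60)
    s=sense(); d=s['force']-F0; print(y,d,s['eef_pos'][2])
    if np.dot(d,ey)>8 or np.linalg.norm(d)>12: break
for c in ['scene','wrist']: snap(c,c[0]+'4.png')
print(s['eef_pos'],pw(-82,y,110.2),s['width'],sense()['time'])
b=cv2.imread('pics/s4.png'); w=cv2.imread('pics/w4.png')
cv2.imwrite('pics/z9.png',cv2.hconcat([cv2.resize(b[195:245,250:330],(400,300),interpolation=2),cv2.resize(w,(400,300))]))
```

```text
84 [ 0.84 -1.   -0.48] 110.27924753408524
78 [ 0.48 -0.16 -0.02] 110.19429857871093
74 [ 0.77 -0.49 -0.35] 110.18351099640452
70 [ 0.79 -0.58 -0.94] 110.16086561714934
66 [ 0.74 -0.98 -1.02] 110.18452626314999
60 [-0.23 -0.03 -1.24] 110.16555012485523
54 [ 0.33 -0.74 -1.07] 110.18041365775595
48 [ 0.68 -1.16 -0.47] 110.18496712167486
42 [-0.84 -0.04 -0.64] 110.18572333938359
38 [ 0.66 -0.28 -0.81] 110.17766766747742
35 [ 0.63 -0.78 -0.53] 110.20267363496878
33 [ 0.67 -1.03 -0.29] 110.20507016625191
32 [-0.11 -0.68 -0.1 ] 110.221994131937
31 [ 0.86  3.81 -1.82] 110.28081121114164
30 [ 2.14  8.59 -1.57] 110.37623352140952
[532.98  80.2  110.38] [532.73  78.81 110.2 ] 0.21320068297942676 23.6833
```

View pics/z9.png

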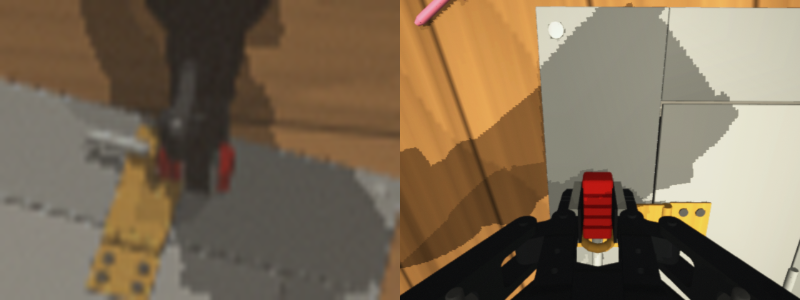

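The shank is through the loop (nose out at crop (90,135)) and the shoulder is against the staple, with about 9 N of contact. Now I'll lower the pin slightly and release it.

Run:
```python
from h import *
np.set_printoptions(precision=2,suppress=True)
ctrl.move_linear(pw(-82,30.3,108.4),vel=30); print(sense()['force'])
ctrl.move_gripper(0.6)
ctrl.move_linear(pw(-82,30.5,220),vel=120)
ctrl.movep(pw(-20,250,300),Rz(1.403))
for c in ['top','scene']: snap(c,c[0]+'5.png')
print(sense()['time'],sense()['force'])
for n in ['pin_shoulder','pin_nose','staple_eye','hasp_end']:
  for c in ['top','scene']: print(n,c,[(np.array(d['centre']),round(d['confidence'],2)) for d in nets.spot_in(n,c)][:5])
print('eye',pw(-82,0,116.5))
a=cv2.imread('pics/t5.png');b=cv2.imread('pics/s5.png')
cv2.imwrite('pics/z10.png',cv2.hconcat([cv2.resize(a[180:240,220:300],(400,300),interpolation=2),cv2.resize(b[195:255,240:320],(400,300),interpolation=2)]))
```

```text
[ 1.71  6.58 -0.41]
26.4917 [-0.35 -0.17 -0.42]
pin_shoulder top [(array([497.4, 494.2,  22.8]), 0.98), (array([322.8, 480.7,  18.8]), 0.56), (array([436.8, 260.3,  16.8]), 0.44)]
pin_shoulder scene [(array([508.5, 498.3,  17.6]), 0.66), (array([534.4,  69.6, 116.4]), 0.65), (array([335.6, 476.6,  19.4]), 0.48), (array([447.9, 259.5,  19.5]), 0.42)]
pin_nose top [(array([499.3, 499.3,  24.2]), 0.95), (array([635.5,  -6.4, 100.7]), 0.73), (array([326.3, 482.6,  17.3]), 0.58), (array([442.7, 263.3,  16.5]), 0.51)]
pin_nose scene [(array([509. , 494.3,  18.5]), 0.75), (array([537.5,  68. , 120.1]), 0.64), (array([444.7, 262.9,  15.5]), 0.56), (array([338.4, 474.7,  21.4]), 0.48)]
staple_eye top [(array([635.4,  -3.7,  98.7]), 0.78)]
staple_eye scene [(array([651.4,  36.8,  99.2]), 0.97), (array([538.2,  70.2, 119.8]), 0.33)]
hasp_end top [(array([565.2,  34.4, 106.2]), 0.7)]
hasp_end scene [(array([556.6,  39.1, 105.4]), 0.42)]
eye [527.74  49.23 116.5 ]
```

View pics/z10.png

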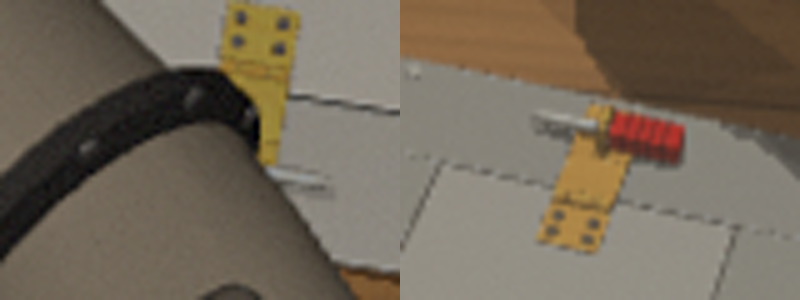

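View pics/s5.png

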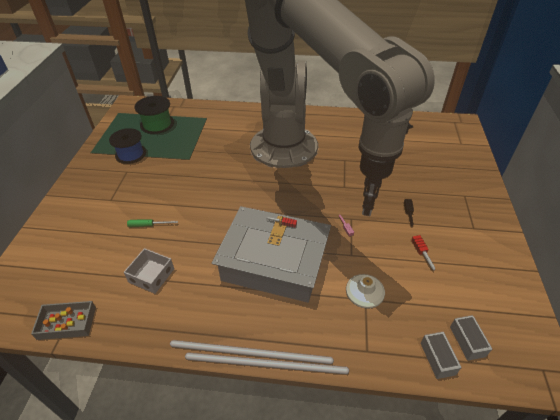

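The scene view shows the pin home, with its shank out the far side at crop (540,120) and the red shoulder touching the staple at (605,130). I'll move the arm aside for one clear top view and then hand in.

Run:
```python
from h import *
np.set_printoptions(precision=2,suppress=True)
ctrl.movep([430,430,300],Rz(1.403))
ft=snap('top','t6.png'); print(sense()['time'])
P=[pw(-82,0,116.5),pw(-82,5,115),pw(-82,-45,115),pw(-82,50,115),pw(-108,0,105.5)]
q=proj(ft,P)
a=cv2.imread('pics/t6.png'); z=cv2.resize(a[180:240,220:300],None,fx=8,fy=8,interpolation=cv2.INTER_CUBIC)
for u,v in q: cv2.circle(z,(int((u-220+.5)*8),int((v-180+.5)*8)),4,(255,0,0),1)
cv2.imwrite('pics/z11.png',z)
```

```text
27.9167
```

View pics/z11.png

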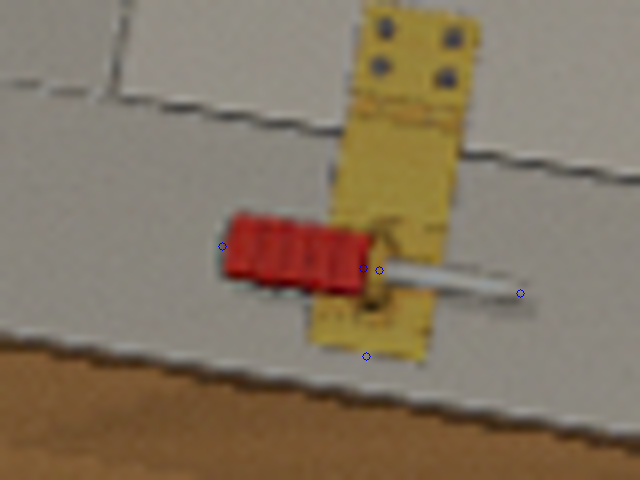

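The predicted points for a seated pin fall on the real nose (520,293), shoulder (364,268) and handle end (222,246). The leaf lies flat and the door is flush.

```bash
python3 -c "
from h import *
ctrl.sign_off(); print('ok')"
```

```text
the job is handed in; nothing more can be done
ok
```

The panel is locked off and the job was handed in about 28 s into the 64 s limit; sign-off reports no verdict. I pressed the door shut and folded the hasp down over the staple. I then pushed the small red pin through the loop from the panel's +y side until its shoulder met the staple at about 9 N, and let go.

**Last checks:**
- **Door and hasp:** pressing stopped at 100.0 mm on the door and 105.3 mm on the leaf, within 0.2 mm of the heights expected when shut and folded. The pictures show both flat.
- **Pin:** in a clear top view after release, the nose, shoulder and handle end lie where a seated pin's should. That is by eye against projected points, with the shoulder about 5 mm from the loop's centre.
- **Robot and bystanders:** the arm was clear of everything. I steered clear of the screwdriver, outlet box and lampholder, and they look unmoved in the last scene picture, though I did not measure them again.

**Disagreements:**
- After the release the trained networks were no help with the pin and staple. Their top-view staple hit was over 100 mm off, and their scene-view pin hits marked the middle of the handle rather than its nose or shoulder. I relied on the calibrated geometry and the pictures.
- The wrist camera read the panel and the pin about 2 mm off. The shift was the same for both, so the alignment held.

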